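# Short spin on the microcentrifuge

## Robot

A 6-joint arm with a two-finger parallel gripper is mounted at the origin on a cart in front of the work surface, level with it; the furniture and walls round the work are solid. World frame = base frame: x ahead of the robot, y to its left, z up, the work surface at z = 0. Lengths are in mm, angles in rad, forces in N, time in s.
With the tool pointing down it reaches from about 275 to 750 mm from the base axis. Payload 10.2 kg.
Tool frame: the origin (TCP) lies between the finger pads; the fingertips stand ctrl.tips_ahead ahead of it and the grasp point (between the pads) lies 8 mm behind it (ctrl.tips_ahead is the distance from the TCP to the fingertips, in mm); z points along the fingers, y is the direction in which the jaws open and shut (so a half turn about z gives the same grasp; the last joint's range is limited). The gripper opens to 85 mm and grips with 20 to 120 N. Pads are 22 mm wide; open, the fingers measure 114 mm over their backs; the gripper's body (76 mm by 85 mm) begins 54 mm behind the grasp point. The pads swing forward as they close: fully open they stand 13 mm farther back than shut.
Start: joints at [-1.562, 0.313, 1.498, -0, 1.331, -0.223], TCP at [120.594, -510.968, 242.294] pointing down, gripper open.
Joint ranges: [-2.94, 2.94], [-0.97, 2.17], [0.19, 2.56], [-1.23, 4.37], [0.02, 3.11], [-2.88, 2.88]. Speed limits (rad/s): [2.39, 2.39, 3.01, 3.14, 3.14, 3.14].

## Interface

Orientations are given as a unit quaternion [w, x, y, z].
In Python, from rig import ctrl gives the robot as it stands. The module is installed in compiled form; this text tells all that it offers.
- The arm moves only by the tool move_arm, never from a script. Its argument "motion" is a list of rows, each an object with "offset": the shift along the tool's x, y, z in m, a list of three; "angular": the turn, a rotation vector about the tool's x, y, z in degrees, a list of three; "jaw": the finger opening in m, from 0 to 0.0854. In form: [{"offset": [tx, ty, tz], "angular": [ax, ay, az], "jaw": jaw}, ...]. A call has 1 to 5 rows; each row is the pose to reach, as a shift and turn from the pose commanded when the call began, along the tool's axes at that moment; what a row does not reach only later rows make up. A row lasts 1/8 s, in which the tool goes at most 62.5 mm and 10.7 degrees, less where a joint would pass 70% of its speed; a pose out of reach is approached as far as the arm can. A call with a gripper value outside its range is refused whole. The fingers move at their own pace and stop on an object; "squeeze" is the grip in N (left out, the last holds). Time passes only in rows, so rows that repeat a pose let the fingers close. It gives the time, the measured TCP pose, the force and the opening at its end, in the units of the state.
- ctrl.sense(): the state, without advancing time (a new reading comes with each control period).
- ctrl.capture(name): name is "scene" or "top" or "wrist"; returns a dict with "img" (480x640x3 uint8, red, green, blue), "intrinsics" (3x3 intrinsics, pixels), "k1" (the pictures are not rectified: a ray, as slopes to the right and down, at radius r is drawn at 1 + k1 r^2 times it, then the intrinsics apply), "rvec" (rotation vector, rad) and "tvec" (3), from world to camera coordinates, as OpenCV has them. Camera axes: x right, y down, z forward; pixel columns grow to the right and rows downward; lengths in mm; the calibration is good to about 2 mm. A picture is of the moment at which its call begins. There is no depth.
- ctrl.finish_job(): hands the job in, once; it reports no verdict.
The state is a dict: "time_s": time; "joints": joint angles; "dq": joint speeds; "tau": joint torques, N m; "eef_pos": TCP position; "ee_rot": TCP orientation; "force": force on the tool from outside, world axes, zero at the start; "wrist_torque": the same for the moment, N m; "grip_width": opening from 0.0 (shut) to 1.0 (fully open).
Only numpy, scipy, OpenCV 4.12 (cv2) and the standard library are available. Lean on these libraries where they do the work, as an engineer would, in place of code of your own. Each camera call takes 0.05 s, during which the arm holds its last target. There are 200 camera calls.

## Task

The loaded microcentrifuge stands open: push its lid down until the latch catches and keeps it shut, then switch the machine on at its rocker by pressing down the raised front end, and then press the oblong short-spin key at the right-hand end of the key panel and hold it fully down. This key only works while it is held, so finish with the fingers still holding it down. Nothing is to be gripped or lifted; do not touch the round start/stop key or the wide lid-release key in the middle of the panel, and leave the things standing round the machine where they are.

Things in the scene. Friction and masses are not known exactly. Their poses are not given: they have to be found in the camera images.
- centrifuge: Light grey benchtop microcentrifuge, fixed; 290 mm deep (x), 260 wide (y), 98 high to the deck, 110 with the lid shut. Origin: centre of its underside on the worktop; x to its back, y to its left. Key panel along its front, sloping 16 degrees down to the operator; on it from left (y, mm): rocker +98, display +52, lid-release key 0, round key -48, oblong key -98, all at x = -112.
- lid (a joint): Lid angle, rad: 0 shut (hard stop), starts open at 0.75 to 1.0 and stays where left (friction: 1 to 3 N at the front edge). Just before shut, sprung pins push back and a sprung hook has to be snapped past: 6 to 8 N near the front edge. It catches when pushed down to 0.006 or less, and then rests at about 0.009; let go unlatched it hangs or springs back, up to 0.05.
- lid_press (a point): Point on the outer face of the flat lid (196 x 236 x 12 mm), on its centre line, 165 mm from the hinge axis and 25 mm behind the front edge: a good place to push. It moves with the lid; its z is the lid's outward normal, its x runs towards the hinge.
- lid_hinge (a point): Point on the lid's hinge axis in the middle of the machine's width: (122, 0, 100) mm in the machine's frame, with that frame's axes. The hinge runs along y. The shut lid's outer face lies 10 mm above it.
- rocker (a joint): Angle of the mains rocker, rad: 0 off (front end, marked with a bar, raised), 0.44 on (front end down, back end raised). Over-centre spring: it snaps to one of these two. Pressing the front end takes 3 to 5 N.
- rocker_front (a point): Top of the rocker's front half, 14 mm in front of its pivot. The black rocker is 42 mm front to back, 22 mm wide and stands 14 mm above the panel at its raised front end; this point goes down 6 mm when switched; a broad fingertip has to go about 10 to 13 mm down to throw it past the middle, where it snaps over.
- spin_key (a joint): Travel of the short-spin key, m: 0 released, 0.005 fully down, pushed in square to the panel (16 degrees from vertical; pressing straight down works). Spring: 2 N to start, 4.5 N fully down, then a hard stop; it comes back up when let go.
- spin_top (a point): Centre of the top of the oblong short-spin key: 20 mm front to back, 36 mm wide, marked with two chevrons, 7.5 mm proud of the panel. Its z is the panel's outward normal.
- start_top (a point): Centre of the top of the round start/stop key, 24 mm across, 7.5 mm proud, 50 mm to the left of the short-spin key. Not to be touched.
- start_key (a joint): Travel of the start/stop key, m: 0 released, 0.005 down. Must stay released.
- release_top (a point): Centre of the top of the lid-release key (wide bar, 44 x 16 mm) in the middle of the panel. Not to be touched: pressed, it draws the hook back and the lid springs up.
- release (a joint): Angle of the latch lever that carries the lid-release key and the hook, rad: 0 at rest, 0.15 fully pressed. It dips by itself for a moment as the lid snaps past the hook.
- tube_rack: Orange wire rack for 50 mL tubes, 73 x 141 x 71 mm, loose, to the left of the machine with its long side front to back. Origin: centre of the underside. Bystander.
- tube_a: Capped 50 mL tube, 34 mm across, 114 mm long, standing in the rack. Origin: its foot. Bystander.
- tube_b: A second such tube in the rack, further back. Origin: its foot. Bystander.
- timer: White bench timer, 62 x 68 x 19 mm, lying by the right flank of the machine, behind the vials. Origin: centre of the underside. Bystander.
- vial_a: Glass vial with a cap, 23 mm across, 51 mm high, close to the right flank of the machine. Origin: its foot. Bystander.
- vial_b: A second such vial, also close to the right flank. Origin: its foot. Bystander.
- pipette: Single-channel pipette lying on the worktop in front on the right, 234 x 26 x 33 mm, long axis x. Origin: on the worktop under its middle. Bystander.

How it is judged (in metres and radians):
On the way, in this order (a step that is already met when the one before it is completed fails the run):
1. the lid is shut, held by its latch with the fingers off it (value of joint lid below 0.02 rad and value of joint release below 0.03 rad and contact force between the fingers and lid below 0.5 N), for 0.3 s.
2. the rocker is switched on, the lid still latched (value of joint lid below 0.02 rad and value of joint release below 0.03 rad and value of joint rocker above 0.36 rad), for 0.2 s.
3. the short-spin key is held down (all of step 2 and value of joint spin_key above 0.0035 m and contact force between the fingers and spin_key above 1 N), for 0.5 s.
At the end, for the whole second after the job is handed in: The lid is latched shut (below 0.02 rad, latch lever at rest), the rocker is on (above 0.36 of 0.44 rad), the start/stop key is up, and the fingers hold the short-spin key down (more than 3.5 of its 5 mm, with more than 1 N) (all of step 3 and value of joint start_key below 0.001 m); the arm keeps its last pose, push and grip.
It fails at once if the short-spin key is pressed while the lid is not latched or the machine is off (value of joint spin_key above 0.0025 m and (value of joint lid above 0.03 rad or value of joint rocker below 0.3 rad)).
It fails at once if the start/stop key is touched (value of joint start_key above 0.002 m or contact force between any of the arm, the fingers and start_key above 1 N).
It fails at once if the lid-release key is touched (contact force between any of the fingers, the arm and release above 1 N).
It fails at once if the lid is gripped by its edge instead of pushed (value of joint lid above 0.03 rad and contact force between the fingers and lid above 1 N and z of the grasp point in the frame of lid_press below 0 m).
It fails at once if a thing standing round the machine is lifted, knocked or pushed away (distance of any of tube_rack, tube_a, tube_b, timer, vial_a, vial_b, pipette from where it was at the start of the episode above 0.02 m or angle between any of tube_rack, tube_a, tube_b, timer, vial_a, vial_b, pipette's own z axis and vertical above 0.35 rad).
It also fails if it takes over 48 s, if anything falls off the work surface, if the arm or the gripper's body presses on something with over 40 N, if the wrist force passes 120 N, or if a joint passes its speed limit or range.

## Working session

There is one attempt and no reset: what is moved stays moved. The work goes in short steps, Python scripts to look and compute and a tool call to move; the robot and the scene stay as the last step left them, time stands still between calls to the robot, and variables do not carry over. Pictures are saved under pics/ and viewed, about 8 in all and at most 12, crops included, and the job is handed in when it is done.

Besides the shell and the picture viewer there is one more tool, called after "Request:" as name(argument=value, ...) on one line, values as JSON. move_arm: Moves the arm, as the interface text tells. Its arguments: {"type":"object","properties":{"motion":{"type":"array","items":{"type":"object","properties":{"offset":{"type":"array","items":{"type":"number"}},"angular":{"type":"array","items":{"type":"number"}},"jaw":{"type":"number"}}}},"squeeze":{"type":"number"}},"required":["motion"]}

```bash
mkdir -p pics; cat > h.py <<'E'
import numpy as np, cv2
from scipy.spatial.transform import Rotation as R
from rig import ctrl
def cap(n,f=None):
    c=ctrl.capture(n)
    if f: cv2.imwrite('pics/'+f,c['img'][:,:,::-1])
    return c
def ray(c,u,v):
    K=np.array(c['intrinsics']);x=(u-K[0,2])/K[0,0];y=(v-K[1,2])/K[1,1]
    r0=np.hypot(x,y);r=r0
    for _ in range(20): r=r0/(1+c['k1']*r*r)
    s=r/r0 if r0>0 else 1
    M=R.from_rotvec(np.ravel(c['rvec'])).as_matrix();t=np.ravel(c['tvec'])
    return -M.T@t, M.T@np.array([x*s,y*s,1])
def onz(c,u,v,z):
    o,d=ray(c,u,v);return o+d*(z-o[2])/d[2]
def proj(c,p):
    M=R.from_rotvec(np.ravel(c['rvec'])).as_matrix();q=M@np.array(p,float)+np.ravel(c['tvec'])
    x,y=q[0]/q[2],q[1]/q[2];k=1+c['k1']*(x*x+y*y);K=np.array(c['intrinsics'])
    return K[0,0]*x*k+K[0,2],K[1,1]*y*k+K[1,2]
E
python3 - <<'E'
from h import *
a=cap('scene','s1.png');b=cap('top','t1.png')
for c in(a,b): print(c['k1'],ray(c,320,240))
print(ctrl.sense(),ctrl.tips_ahead)
E
```

```text
-0.061270602732799176 (array([-65.91246996, 442.80493442, 728.38549161]), array([ 0.67536721, -0.31332052, -0.66766567]))
-0.06344227383465904 (array([ 438.4650299 ,  129.89959016, 1337.41872879]), array([ 0.11347909, -0.01005182, -0.99351748]))
{'time_s': 0.1, 'joints': array([-1.56239983e+00,  3.13404964e-01,  1.49836389e+00,  8.22861707e-06,
        1.33102088e+00, -2.23384625e-01]), 'dq': array([-1.45142772e-03, -1.76828902e-03, -2.02041788e-03, -3.52543735e-04,
        8.04139278e-04,  8.82417402e-05]), 'tau': array([ 2.28722318e-03, -4.12903225e+01, -2.60143125e+01, -2.05481047e-04,
        3.01262124e-03, -5.80468708e-06]), 'eef_pos': array([ 120.59452232, -510.73319059,  241.78566891]), 'ee_rot': array([-5.94655052e-04,  9.93292137e-01,  1.15630327e-01,  6.81884539e-05]), 'force': array([ 0.31314441, -0.09152073, -1.10669402]), 'wrist_torque': array([ 0.0026125 , -0.0104407 ,  0.02643822]), 'grip_width': 0.9990695258052376} 11.0
```

View pics/s1.png

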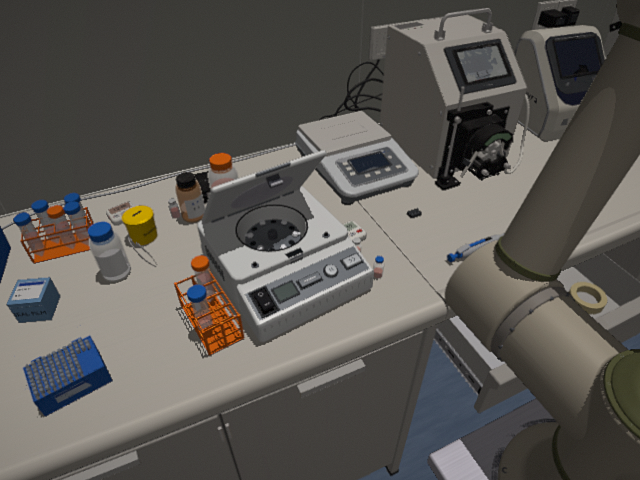

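View pics/t1.png

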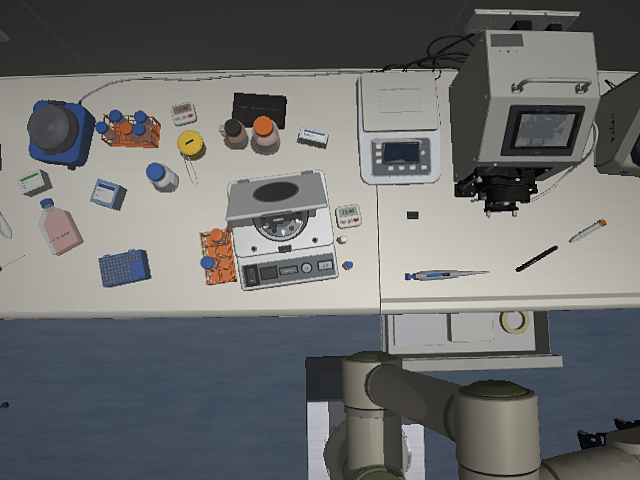

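The scene view shows the open centrifuge at about (290,250), with the rocker at (262,301) and the spin key at (351,260). In the top view the machine is at about (285,235), with the rocker at (251,275) and the spin key at (325,265). I'll take enlarged crops of both.

```bash
python3 - <<'E'
import cv2,numpy as np
t=cv2.imread('pics/t1.png')[160:300,190:370]; s=cv2.imread('pics/s1.png')[140:350,170:400]
t=cv2.resize(t,None,fx=4,fy=4,interpolation=cv2.INTER_CUBIC);s=cv2.resize(s,None,fx=3.4,fy=3.4,fy_=0) if 0 else cv2.resize(s,(690,630),interpolation=cv2.INTER_CUBIC)
cv2.imwrite('pics/t1c.png',t);cv2.imwrite('pics/s1c.png',s[30:])
E
```

```text
(no output)
```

View pics/t1c.png

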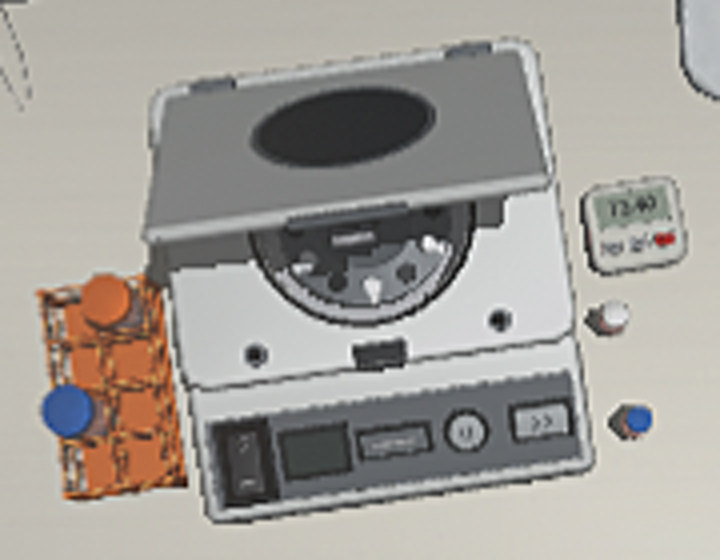

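View pics/s1c.png

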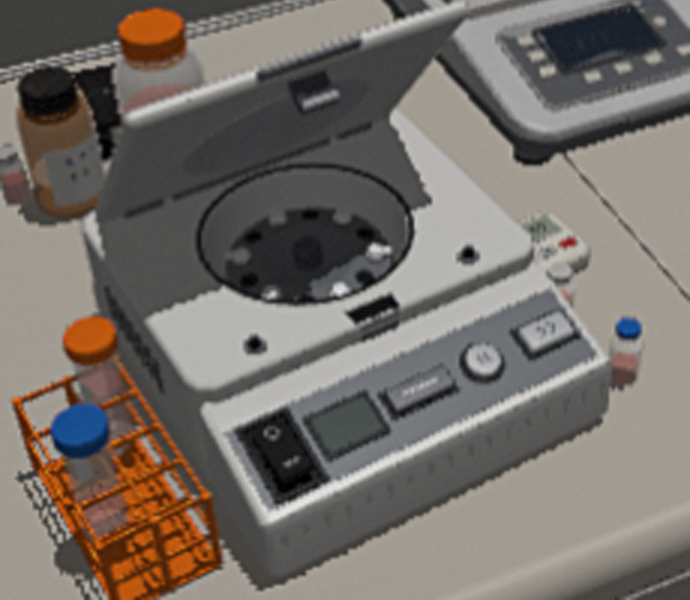

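The crops show the following in full-image pixels:

| Part | Top view | Scene view |
|---|---|---|
| Spin key | (325,265.8) | (352.3,260.7) |
| Round key | (306.5,267.5) | (330.7,270.3) |
| Lid release | (288.5,270.8) | (309.7,279.3) |
| Display | (269,273) | (285.3,292) |
| Rocker | (250.8,275.3) | (262,302.7) |

I'll triangulate these next. The lid's front edge appears in both views too.

```bash
cat > tri.py <<'E'
from h import *
a=cap('scene');b=cap('top')
def tri(s,t):
    A=[];B=[]
    for c,p in((a,s),(b,t)):
        o,d=ray(c,*p);d/=np.linalg.norm(d);P=np.eye(3)-np.outer(d,d);A.append(P);B.append(P@o)
    return np.linalg.lstsq(np.vstack(A),np.hstack(B),rcond=None)[0]
T=lambda x,y:(190+x/4,160+y/4); S=lambda x,y:(170+x/3,150+y/3)
pts={'spin':((547,332),(540,423),-98),'round':((482,361),(466,430),-48),'rel':((419,388),(394,443),0),'disp':((346,426),(316,452),52),'rock':((276,458),(243,461),98)}
P=[];Y=[]
for k,(s,t,y) in pts.items():
    p=tri(S(*s),T(*t));print(k,p.round(1));P.append(p);Y.append(y)
for k,s,t in[('pinL',(253,344),(256,355)),('pinR',(468,255),(500,320)),('lidFL',(130,115),(150,238)),('lidFR',(465,5),(548,186))]: print(k,tri(S(*s),T(*t)).round(1))
P=np.array(P);Y=np.array(Y);f=[np.polyfit(Y,P[:,i],1) for i in range(3)]
print(f); th=np.arctan2(-f[0][0],f[1][0]);print('yaw',np.degrees(th))
c,s=np.cos(th),np.sin(th);o=np.array([f[0][1],f[1][1]])+112*np.array([c,s]);print('origin',o)
E
python3 tri.py
```

```text
spin [513.9 104.3  73.6]
round [510.3 153.5  71.1]
rel [502.4 201.2  74.8]
disp [497.6 253.2  68.6]
rock [492.3 301.5  67.8]
pinL [559.6 289.1 100. ]
pinR [580.  130.1  98.4]
lidFL [612.3 329.6 254.5]
lidFR [640.2 102.6 252. ]
[array([-1.13309779e-01,  5.03377987e+02]), array([  1.00411605, 201.94770888]), array([-2.90460106e-02,  7.12026422e+01])]
yaw 6.438323066521904
origin [614.67161869 214.50667236]
```

```bash
cat > plan.py <<'E'
from h import *
YAW=np.radians(6.8);O=np.array([614.7,214.5,0])
Rm=R.from_euler('z',YAW)
def m2w(p): return O+Rm.apply(p)
def state():
    s=ctrl.sense();q=s['ee_rot'];return s,np.array(s['eef_pos']),R.from_quat([q[1],q[2],q[3],q[0]])
def plan(*tips,world=False):  # tips in machine frame -> offsets (m), tool vertical assumed
    s,p,r=state()
    tip=p+r.apply([0,0,ctrl.tips_ahead])
    print('tip world',tip.round(1),'machine',Rm.inv().apply(tip-O).round(1),'F',np.round(s['force'],1),'t',s['time_s'],'w',s['grip_width'],'ta',ctrl.tips_ahead)
    x=r.as_matrix()[:,0];print('toolx yaw',np.degrees(np.arctan2(x[1],x[0])).round(2),'toolz',r.as_matrix()[:,2].round(3))
    for t in tips:
        w=np.array(t,float) if world else m2w(t)
        print(t,(r.inv().apply(w-tip)/1000).round(4))
E
python3 -c "
from plan import *
plan((34,0,300),(-100,-60,300))"
```

```text
tip world [ 120.6 -510.8  231. ] machine [-576.5 -661.7  231. ] F [-0.7 -0.4 -0.2] t 0.2 w 1.0019501475543773 ta 11.0
toolx yaw 13.28 toolz [-0.     0.001 -1.   ]
(34, 0, 300) [ 0.6813 -0.5886 -0.0685]
(-100, -60, 300) [ 0.5414 -0.5441 -0.0685]
```

Request:
move_arm(motion=[{"offset":[0.54,-0.544,-0.0685],"angular":[0,0,6.5],"jaw":0},{"offset":[0.54,-0.544,-0.0685],"angular":[0,0,6.5],"jaw":0},{"offset":[0.54,-0.544,-0.0685],"angular":[0,0,6.5],"jaw":0},{"offset":[0.54,-0.544,-0.0685],"angular":[0,0,6.5],"jaw":0},{"offset":[0.54,-0.544,-0.0685],"angular":[0,0,6.5],"jaw":0}])

```text
time_s: 0.82
eef_pos: [283.8, -243.8, 270.4]
ee_rot: [0.0, 0.998, 0.059, 0.0]
force: [1.1, -0.1, 0.0]
grip_width: 0.005
```

```bash
python3 -c "
from plan import *
plan((34,0,300),(-100,-60,300))"
```

```text
tip world [ 283.8 -243.8  259.4] machine [-382.8 -415.9  259.4] F [ 1.1 -0.1  0. ] t 0.825 w 0.004957770555968471 ta 11.0
toolx yaw 6.74 toolz [ 0. -0. -1.]
(34, 0, 300) [ 0.4164 -0.4163 -0.0407]
(-100, -60, 300) [ 0.2824 -0.3562 -0.0407]
```

Request:
move_arm(motion=[{"offset":[0.29,-0.356,-0.05],"jaw":0},{"offset":[0.29,-0.356,-0.05],"jaw":0},{"offset":[0.29,-0.356,-0.05],"jaw":0},{"offset":[0.29,-0.356,-0.05],"jaw":0},{"offset":[0.29,-0.356,-0.05],"jaw":0}])

```text
schema error: expected keys offset, angular, jaw
```

Request:
move_arm(motion=[{"offset":[0.08,-0.1,-0.02],"jaw":0},{"offset":[0.08,-0.1,-0.02],"jaw":0},{"offset":[0.08,-0.1,-0.02],"jaw":0},{"offset":[0.08,-0.1,-0.02],"jaw":0}])

```text
schema error: expected keys offset, angular, jaw
```

```bash
python3 -c "
from plan import *
plan((34,0,300),(-100,-60,300));cap('wrist','w1.png')"
```

```text
tip world [ 283.8 -243.8  259.4] machine [-382.8 -415.9  259.4] F [ 1.1 -0.1  0. ] t 0.825 w 0.004957770555968471 ta 11.0
toolx yaw 6.74 toolz [ 0. -0. -1.]
(34, 0, 300) [ 0.4164 -0.4163 -0.0407]
(-100, -60, 300) [ 0.2824 -0.3562 -0.0407]
```

View pics/w1.png

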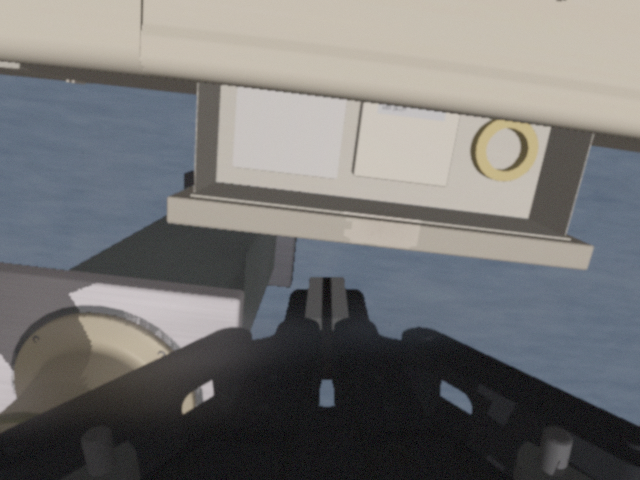

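The moves were refused because every row needs `angular`, so this wrist view only shows the drawer with the fingers at (326,295). I'll resend the moves.

Request:
move_arm(motion=[{"offset":[0.282,-0.356,-0.05],"angular":[0,0,0],"jaw":0},{"offset":[0.282,-0.356,-0.05],"angular":[0,0,0],"jaw":0},{"offset":[0.282,-0.356,-0.05],"angular":[0,0,0],"jaw":0},{"offset":[0.282,-0.356,-0.05],"angular":[0,0,0],"jaw":0},{"offset":[0.282,-0.356,-0.05],"angular":[0,0,0],"jaw":0}])

```text
time_s: 1.5
eef_pos: [446.8, 21.0, 304.6]
ee_rot: [0.0, 0.998, 0.059, 0.0]
force: [0.9, -1.6, 0.9]
grip_width: 0.001
```

```bash
python3 -c "
from plan import *
plan((-160,-20,310),(-100,-60,300))"
```

```text
tip world [446.8  21.  293.6] machine [-189.7 -172.3  293.6] F [ 0.9 -1.6  0.9] t 1.5 w 0.0014611077673527375 ta 11.0
toolx yaw 6.8 toolz [ 0. -0. -1.]
(-160, -20, 310) [ 0.0297 -0.1523 -0.0164]
(-100, -60, 300) [ 0.0897 -0.1123 -0.0064]
```

Request:
move_arm(motion=[{"offset":[0.03,-0.152,-0.016],"angular":[0,0,0],"jaw":0},{"offset":[0.03,-0.152,-0.016],"angular":[0,0,0],"jaw":0},{"offset":[0.03,-0.152,-0.016],"angular":[0,0,0],"jaw":0},{"offset":[0.03,-0.152,-0.016],"angular":[0,0,0],"jaw":0}])

```text
time_s: 2.0
eef_pos: [457.7, 175.0, 320.1]
ee_rot: [-0.0, 0.998, 0.061, -0.0]
force: [1.4, -0.0, -0.1]
grip_width: -0.0
```

```bash
python3 -c "
from plan import *
plan((34,0,300));c=cap('wrist','w2.png')
print(ray(c,320,240),c['intrinsics'])
for p in [(-112,98,74),(-112,-98,74),(-112,-48,74),(-112,0,74),(-125.5,98,74)]: print(p,np.round(proj(c,m2w(p)),0))"
```

```text
tip world [457.7 175.  309.1] machine [-160.6  -20.6  309.1] F [ 1.4 -0.  -0.1] t 2.0 w -0.00020190725855990512 ta 11.0
toolx yaw 6.96 toolz [-0.  0. -1.]
(34, 0, 300) [ 0.1946 -0.02    0.0091]
(array([522.55721448, 183.09473631, 450.43696769]), array([-0.28434336, -0.01719128, -0.95896239])) [[386.0749404    0.         326.38609704]
 [  0.         386.0749404  231.52483985]
 [  0.           0.           1.        ]]
(-112, 98, 74) [203. 145.]
(-112, -98, 74) [408. 145.]
(-112, -48, 74) [356. 145.]
(-112, 0, 74) [306. 145.]
(-125.5, 98, 74) [204. 159.]
```

View pics/w2.png

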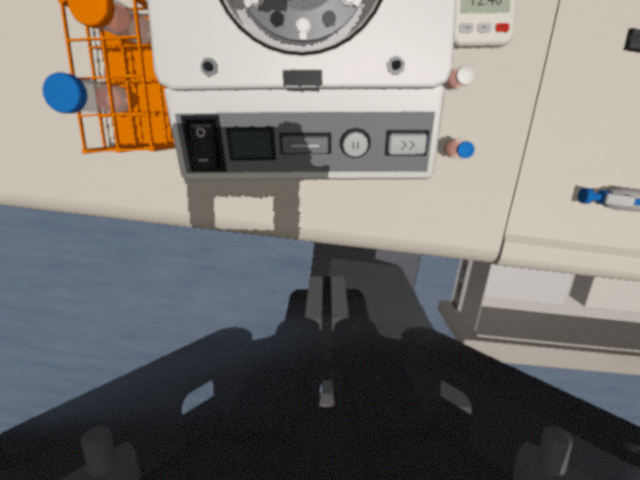

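The wrist view confirms the pose: spin key (408,144), round key (355,143), release (306,144) and rocker (202,143) all lie within about 2 px of where the model puts them. Next I go over the lid.

Request:
move_arm(motion=[{"offset":[0.2,-0.02,0.01],"angular":[0,0,0],"jaw":0},{"offset":[0.2,-0.02,0.01],"angular":[0,0,0],"jaw":0},{"offset":[0.2,-0.02,0.01],"angular":[0,0,0],"jaw":0},{"offset":[0.2,-0.02,0.01],"angular":[0,0,0],"jaw":0},{"offset":[0.2,-0.02,0.01],"angular":[0,0,0],"jaw":0}])

```text
time_s: 2.68
eef_pos: [654.9, 215.5, 308.8]
ee_rot: [0.0, 0.998, 0.058, -0.001]
force: [0.3, -0.0, 0.3]
grip_width: 0.002
```

```bash
python3 -c "
from plan import *
L=[]
for th in (1.05,.93,.8,.65,.5,.35,.2,.1,.05,.0):
    s=165;k=11*min(1,th/.3)
    L.append((round(122-s*np.cos(th)+10*np.sin(th)+k,1),0,round(100+s*np.sin(th)+10*np.cos(th),1)))
plan(*L)"
```

```text
tip world [654.9 215.5 297.8] machine [ 40.   -3.8 297.8] F [ 0.3 -0.   0.3] t 2.675 w 0.002100438755083214 ta 11.0
toolx yaw 6.69 toolz [-0.002 -0.    -1.   ]
(np.float64(59.6), 0, np.float64(248.1)) [ 0.0197 -0.0039  0.0497]
(np.float64(42.4), 0, np.float64(238.2)) [ 0.0025 -0.0038  0.0596]
(np.float64(25.2), 0, np.float64(225.3)) [-0.0147 -0.0038  0.0725]
(np.float64(7.7), 0, np.float64(207.8)) [-0.0321 -0.0038  0.0901]
(np.float64(-7.0), 0, np.float64(187.9)) [-0.0468 -0.0037  0.11  ]
(np.float64(-18.6), 0, np.float64(166.0)) [-0.0583 -0.0037  0.1319]
(np.float64(-30.4), 0, np.float64(142.6)) [-0.0701 -0.0037  0.1553]
(np.float64(-37.5), 0, np.float64(126.4)) [-0.0772 -0.0037  0.1716]
(np.float64(-40.5), 0, np.float64(118.2)) [-0.0802 -0.0037  0.1798]
(np.float64(-43.0), 0, np.float64(110.0)) [-0.0826 -0.0037  0.188 ]
```

Request:
move_arm(motion=[{"offset":[0.012,-0.004,0.04],"angular":[0,0,0],"jaw":0},{"offset":[0.0025,-0.004,0.06],"angular":[0,0,0],"jaw":0},{"offset":[-0.006,-0.004,0.066],"angular":[0,0,0],"jaw":0},{"offset":[-0.015,-0.004,0.073],"angular":[0,0,0],"jaw":0},{"offset":[-0.023,-0.004,0.081],"angular":[0,0,0],"jaw":0}])

```text
time_s: 3.3
eef_pos: [629.9, 217.1, 230.8]
ee_rot: [0.0, 0.998, 0.059, 0.001]
force: [-0.7, -0.5, 1.2]
grip_width: -0.003
```

Request:
move_arm(motion=[{"offset":[-0.009,0,0.009],"angular":[0,0,0],"jaw":0},{"offset":[-0.017,0,0.019],"angular":[0,0,0],"jaw":0},{"offset":[-0.024,0,0.029],"angular":[0,0,0],"jaw":0},{"offset":[-0.03,0,0.04],"angular":[0,0,0],"jaw":0},{"offset":[-0.035,0,0.051],"angular":[0,0,0],"jaw":0}])

```text
time_s: 3.92
eef_pos: [595.3, 213.2, 179.2]
ee_rot: [0.0, 0.998, 0.059, 0.001]
force: [-1.0, 0.2, 1.2]
grip_width: 0.0
```

```bash
python3 -c "
from plan import *
plan((-30.4,0,142.6),(-37.5,0,126),(-43,0,110));c=cap('scene');i=c['img'][120:340,170:410,::-1]
cv2.imwrite('pics/s2.png',cv2.resize(i,None,fx=2,fy=2,interpolation=2))"
```

```text
tip world [595.3 213.2 168.2] machine [-19.4   1.  168.2] F [-1.   0.2  1.2] t 3.925 w 0.00011865490015799535 ta 11.0
toolx yaw 6.75 toolz [ 0.002  0.    -1.   ]
(-30.4, 0, 142.6) [-0.011   0.0011  0.0256]
(-37.5, 0, 126) [-0.0181  0.0011  0.0422]
(-43, 0, 110) [-0.0237  0.0011  0.0582]
```

View pics/s2.png

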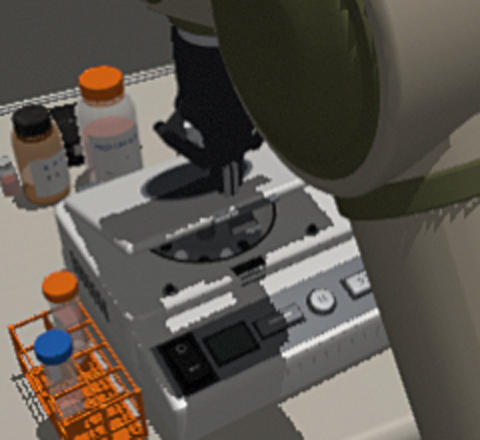

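The lid is part-way down, with the closed fingertips on it at crop pixel (230,190). I'll keep following the arc.

Request:
move_arm(motion=[{"offset":[-0.006,0.001,0.013],"angular":[0,0,0],"jaw":0},{"offset":[-0.011,0.001,0.026],"angular":[0,0,0],"jaw":0},{"offset":[-0.015,0.001,0.035],"angular":[0,0,0],"jaw":0},{"offset":[-0.018,0.001,0.042],"angular":[0,0,0],"jaw":0},{"offset":[-0.02,0.001,0.048],"angular":[0,0,0],"jaw":0}])

```text
time_s: 4.6
eef_pos: [576.9, 210.8, 130.8]
ee_rot: [-0.0, 0.998, 0.059, 0.001]
force: [2.6, -0.1, 9.4]
grip_width: 0.001
```

Request:
move_arm(motion=[{"offset":[-0.001,0,0.003],"angular":[0,0,0],"jaw":0},{"offset":[-0.002,0,0.006],"angular":[0,0,0],"jaw":0},{"offset":[-0.003,0,0.009],"angular":[0,0,0],"jaw":0},{"offset":[-0.003,0,0.011],"angular":[0,0,0],"jaw":0},{"offset":[-0.003,0,0.011],"angular":[0,0,0],"jaw":0}])

```text
time_s: 5.22
eef_pos: [574.5, 210.5, 121.0]
ee_rot: [-0.0, 0.998, 0.059, 0.002]
force: [2.1, 0.0, 10.0]
grip_width: -0.0
```

Request:
move_arm(motion=[{"offset":[0,0,0.001],"angular":[0,0,0],"jaw":0},{"offset":[0,0,0.002],"angular":[0,0,0],"jaw":0},{"offset":[0,0,0.003],"angular":[0,0,0],"jaw":0},{"offset":[0,0,0.003],"angular":[0,0,0],"jaw":0}])

```text
time_s: 5.72
eef_pos: [574.6, 210.5, 120.7]
ee_rot: [-0.0, 0.998, 0.059, 0.003]
force: [-7.0, -2.7, 29.8]
grip_width: -0.001
```

Commanding 3 mm more moved it only 0.3 mm while the force rose to 30 N, so the lid is on its hard stop. I'll lift and check.

Request:
move_arm(motion=[{"offset":[0,0,-0.006],"angular":[0,0,0],"jaw":0},{"offset":[-0.01,0,-0.05],"angular":[0,0,0],"jaw":0},{"offset":[-0.07,-0.04,-0.06],"angular":[0,0,0],"jaw":0},{"offset":[-0.07,-0.09,-0.06],"angular":[0,0,0],"jaw":0},{"offset":[-0.07,-0.09,-0.06],"angular":[0,0,0],"jaw":0}])

```text
time_s: 6.35
eef_pos: [491.4, 294.0, 176.2]
ee_rot: [-0.0, 0.998, 0.061, -0.0]
force: [0.6, -0.3, 0.2]
grip_width: -0.0
```

```bash
python3 -c "
from plan import *
plan((-125,98,110),(-125,98,76),(-125,98,62));c=cap('wrist','w3.png');s=cap('scene')
i=s['img'][170:340,170:410,::-1];cv2.imwrite('pics/c3.png',np.hstack([cv2.resize(c['img'][:,:,::-1],(440,330)),cv2.resize(i,(340,330))]))
print(np.round(proj(c,m2w((-125,98,76)))))"
```

```text
tip world [491.4 294.  165.2] machine [-113.    93.6  165.2] F [ 0.6 -0.3  0.2] t 6.35 w -0.00011826812133748761 ta 11.0
toolx yaw 7.02 toolz [-0.001  0.    -1.   ]
(-125, 98, 110) [-0.0119 -0.0045  0.0552]
(-125, 98, 76) [-0.0119 -0.0044  0.0892]
(-125, 98, 62) [-0.0119 -0.0044  0.1032]
[320. 254.]
```

View pics/c3.png

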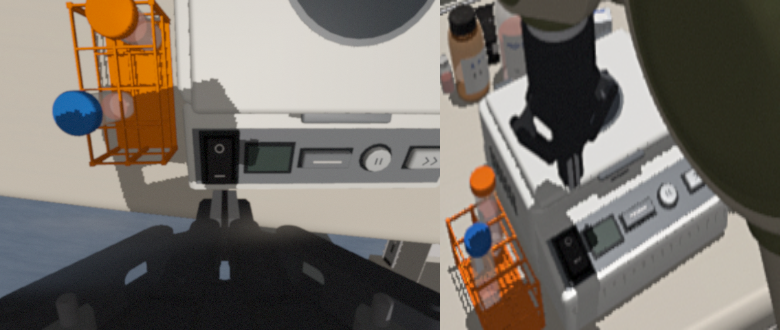

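The lid now lies flat and stays down with the fingers off it. The rocker front appears at crop pixel (219,175), as predicted. I'll press it now.

Request:
move_arm(motion=[{"offset":[-0.012,-0.004,0.03],"angular":[0,0,0],"jaw":0},{"offset":[-0.012,-0.004,0.06],"angular":[0,0,0],"jaw":0},{"offset":[-0.012,-0.004,0.08],"angular":[0,0,0],"jaw":0},{"offset":[-0.012,-0.004,0.085],"angular":[0,0,0],"jaw":0},{"offset":[-0.012,-0.004,0.09],"angular":[0,0,0],"jaw":0}])

```text
time_s: 7.08
eef_pos: [480.9, 293.1, 88.2]
ee_rot: [0.001, 0.998, 0.059, -0.001]
force: [-18.9, -8.5, 32.2]
grip_width: -0.0
```

Request:
move_arm(motion=[{"offset":[0,0,0.003],"angular":[0,0,0],"jaw":0},{"offset":[0,0,0.006],"angular":[0,0,0],"jaw":0},{"offset":[0,0,0.006],"angular":[0,0,0],"jaw":0}])

```text
time_s: 7.45
eef_pos: [480.4, 293.2, 86.2]
ee_rot: [0.001, 0.998, 0.059, -0.0]
force: [-26.8, -13.7, 53.4]
grip_width: 0.003
```

The force is unexpectedly high (53 N at tip z≈75), so I'll back off and look.

```bash
python3 -c "
from plan import *
plan();print(ctrl.sense()['wrist_torque']);s=cap('scene');t=cap('top')
i=s['img'][200:350,200:400,::-1];j=t['img'][170:300,190:360,::-1]
cv2.imwrite('pics/c4.png',np.hstack([cv2.resize(i,(440,330),interpolation=2),cv2.resize(j,(360,330),interpolation=2)]))"
```

```text
tip world [480.4 293.2  75.2] machine [-124.1   94.1   75.2] F [-26.8 -13.7  53.4] t 7.45 w 0.0032030110947422383 ta 11.0
toolx yaw 6.8 toolz [-0.    -0.001 -1.   ]
[-2.20522287  4.15899531 -0.09252229]
```

Request:
move_arm(motion=[{"offset":[0,0,-0.01],"angular":[0,0,0],"jaw":0}])

```text
time_s: 7.68
eef_pos: [481.2, 293.6, 92.4]
ee_rot: [-0.0, 0.998, 0.059, 0.001]
force: [0.4, 0.9, -0.6]
grip_width: 0.0
```

View pics/c4.png

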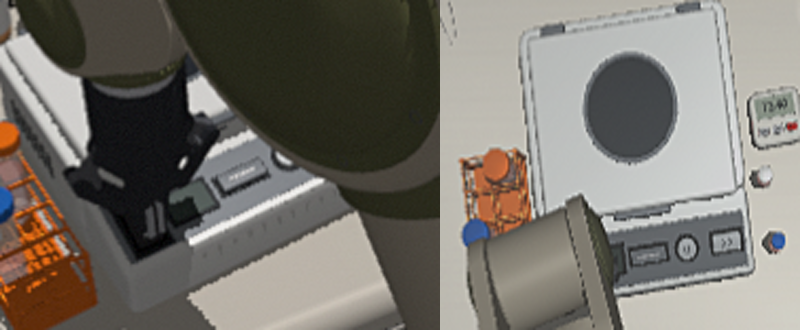

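The wrist moment fits contact at the fingertips (lever about 0.16 m), and the force direction is tilted about 29° forward. That matches the front face of a rocker that has already been thrown. I'll lift and inspect it.

Request:
move_arm(motion=[{"offset":[0,0,-0.05],"angular":[0,0,0],"jaw":0},{"offset":[-0.03,0,-0.08],"angular":[0,0,0],"jaw":0},{"offset":[-0.03,0.06,-0.08],"angular":[0,0,0],"jaw":0},{"offset":[-0.03,0.06,-0.08],"angular":[0,0,0],"jaw":0}])

```text
time_s: 8.18
eef_pos: [459.0, 228.3, 171.5]
ee_rot: [0.0, 0.998, 0.057, 0.001]
force: [0.2, 1.3, 0.7]
grip_width: 0.002
```

```bash
python3 -c "
from plan import *
plan();c=cap('wrist','w4.png');u,v=map(int,proj(c,m2w((-112,98,70))))
print(u,v);a=c['img'][max(v-60,0):v+60,max(u-70,0):u+70,::-1]
b=cv2.imread('pics/w3.png');b=b[170:290,250:390]
cv2.imwrite('pics/c5.png',np.hstack([cv2.resize(z,(390,330),interpolation=2) for z in(b,a)]))"
```

```text
tip world [459.  228.3 160.5] machine [-153.    32.1  160.5] F [0.2 1.3 0.7] t 8.175 w 0.00159687341118506 ta 11.0
toolx yaw 6.56 toolz [ 0.002 -0.    -1.   ]
216 169
```

View pics/c5.png

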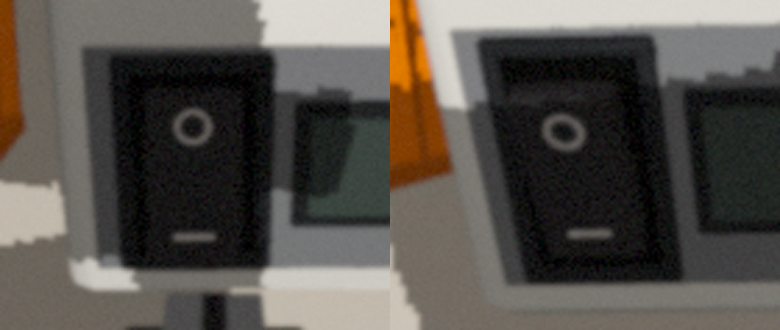

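After pressing (right), the rocker's back end stands proud and its front end has dropped into the frame; before (left), the front reached the frame edge. So it is on. Next is the spin key.

```bash
python3 -c "
from plan import *
plan((-114,-98,130),(-114,-98,90),(-114,-98,80))"
```

```text
tip world [458.8 229.6 160.2] machine [-153.    33.5  160.2] F [-0.2  0.4 -0. ] t 8.225 w -0.004074706016061344 ta 11.0
toolx yaw 6.61 toolz [ 0.001  0.    -1.   ]
(-114, -98, 130) [0.0394 0.1314 0.0302]
(-114, -98, 90) [0.0393 0.1314 0.0702]
(-114, -98, 80) [0.0393 0.1314 0.0802]
```

Request:
move_arm(motion=[{"offset":[0.039,0.131,0.01],"angular":[0,0,0],"jaw":0},{"offset":[0.039,0.131,0.01],"angular":[0,0,0],"jaw":0},{"offset":[0.039,0.131,0.01],"angular":[0,0,0],"jaw":0},{"offset":[0.039,0.131,0.04],"angular":[0,0,0],"jaw":0},{"offset":[0.039,0.131,0.06],"angular":[0,0,0],"jaw":0}])

```text
time_s: 8.85
eef_pos: [512.1, 106.3, 109.4]
ee_rot: [-0.0, 0.998, 0.059, -0.0]
force: [0.5, -0.5, 0.0]
grip_width: -0.004
```

```bash
python3 -c "
from plan import *
plan((-114,-98,90),(-114,-98,80));c=cap('wrist');t=cap('top')
for s in(c,t): print(np.round(proj(s,m2w((-112,-98,75)))))
j=t['img'][170:300,220:390,::-1]
cv2.imwrite('pics/c6.png',np.hstack([cv2.resize(c['img'][:,:,::-1],(440,330)),cv2.resize(j,(360,330),interpolation=2)]))"
```

```text
tip world [512.1 106.3  98.4] machine [-114.7  -95.3   98.4] F [ 0.5 -0.5  0. ] t 8.85 w -0.003939402258401291 ta 11.0
toolx yaw 6.81 toolz [-0.001  0.    -1.   ]
(-114, -98, 90) [0.0007 0.0027 0.0084]
(-114, -98, 80) [0.0007 0.0027 0.0184]
[333. 269.]
[325. 265.]
```

View pics/c6.png

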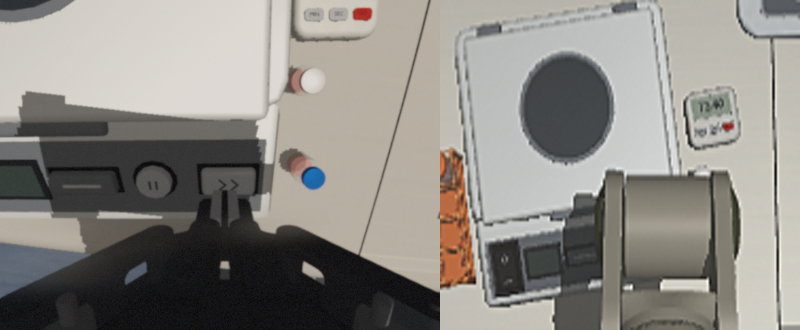

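The fingertips sit just above the spin key (crop tip (224,195), key (229,183)), well clear of the round key at (154,181). I'll shift 3 mm right and descend.

Request:
move_arm(motion=[{"offset":[0.001,0.003,0.006],"angular":[0,0,0],"jaw":0},{"offset":[0.001,0.003,0.012],"angular":[0,0,0],"jaw":0},{"offset":[0.001,0.003,0.015],"angular":[0,0,0],"jaw":0},{"offset":[0.001,0.003,0.015],"angular":[0,0,0],"jaw":0}])

```text
time_s: 9.45
eef_pos: [513.6, 102.6, 95.3]
ee_rot: [-0.0, 0.998, 0.059, -0.0]
force: [-0.7, -0.8, -0.4]
grip_width: -0.004
```

Request:
move_arm(motion=[{"offset":[0,0,0.001],"angular":[0,0,0],"jaw":0},{"offset":[0,0,0.002],"angular":[0,0,0],"jaw":0},{"offset":[0,0,0.002],"angular":[0,0,0],"jaw":0}])

```text
time_s: 9.82
eef_pos: [513.6, 102.5, 93.3]
ee_rot: [-0.0, 0.998, 0.059, 0.0]
force: [0.1, 0.9, 0.1]
grip_width: 0.0
```

Request:
move_arm(motion=[{"offset":[0,0,0.001],"angular":[0,0,0],"jaw":0},{"offset":[0,0,0.002],"angular":[0,0,0],"jaw":0},{"offset":[0,0,0.002],"angular":[0,0,0],"jaw":0}])

```text
time_s: 10.2
eef_pos: [513.6, 102.5, 91.2]
ee_rot: [-0.0, 0.998, 0.059, -0.0]
force: [-0.0, 0.1, 0.1]
grip_width: -0.0
```

Request:
move_arm(motion=[{"offset":[0,0,0.001],"angular":[0,0,0],"jaw":0},{"offset":[0,0,0.002],"angular":[0,0,0],"jaw":0},{"offset":[0,0,0.002],"angular":[0,0,0],"jaw":0}])

```text
time_s: 10.58
eef_pos: [513.6, 102.5, 89.2]
ee_rot: [-0.0, 0.998, 0.059, -0.0]
force: [-0.4, -0.6, 0.9]
grip_width: -0.0
```

Request:
move_arm(motion=[{"offset":[0,0,0.001],"angular":[0,0,0],"jaw":0},{"offset":[0,0,0.002],"angular":[0,0,0],"jaw":0},{"offset":[0,0,0.002],"angular":[0,0,0],"jaw":0}])

```text
time_s: 10.95
eef_pos: [513.9, 102.5, 87.5]
ee_rot: [-0.0, 0.998, 0.059, 0.0]
force: [0.9, 0.4, 2.0]
grip_width: 0.003
```

Request:
move_arm(motion=[{"offset":[0,0,0.001],"angular":[0,0,0],"jaw":0},{"offset":[0,0,0.002],"angular":[0,0,0],"jaw":0},{"offset":[0,0,0.002],"angular":[0,0,0],"jaw":0}])

```text
time_s: 11.32
eef_pos: [513.9, 102.5, 85.4]
ee_rot: [0.0, 0.998, 0.059, 0.0]
force: [2.3, -0.1, 4.3]
grip_width: 0.004
```

Request:
move_arm(motion=[{"offset":[0,0,0.001],"angular":[0,0,0],"jaw":0},{"offset":[0,0,0.002],"angular":[0,0,0],"jaw":0},{"offset":[0,0,0.002],"angular":[0,0,0],"jaw":0}])

```text
time_s: 11.7
eef_pos: [513.8, 102.5, 83.4]
ee_rot: [0.0, 0.998, 0.059, 0.0]
force: [2.3, -0.3, 4.6]
grip_width: -0.003
```

Request:
move_arm(motion=[{"offset":[0,0,0.001],"angular":[0,0,0],"jaw":0},{"offset":[0,0,0.002],"angular":[0,0,0],"jaw":0},{"offset":[0,0,0.002],"angular":[0,0,0],"jaw":0}])

```text
time_s: 12.08
eef_pos: [514.0, 102.5, 82.7]
ee_rot: [0.0, 0.998, 0.059, 0.001]
force: [-2.4, -0.4, 18.3]
grip_width: -0.006
```

The key reached its hard stop: 18 N after about 5 mm of travel. I'll hold it and check the rest.

Request:
move_arm(motion=[{"offset":[0,0,0],"angular":[0,0,0],"jaw":0},{"offset":[0,0,0],"angular":[0,0,0],"jaw":0},{"offset":[0,0,0],"angular":[0,0,0],"jaw":0},{"offset":[0,0,0],"angular":[0,0,0],"jaw":0},{"offset":[0,0,0],"angular":[0,0,0],"jaw":0}])

```text
time_s: 12.7
eef_pos: [514.0, 102.5, 82.7]
ee_rot: [0.0, 0.998, 0.059, 0.001]
force: [-2.8, 0.3, 17.6]
grip_width: 0.003
```

```bash
python3 -c "
from plan import *
plan();c=cap('wrist');t=cap('scene')
j=t['img'][190:350,190:390,::-1]
cv2.imwrite('pics/c7.png',np.hstack([cv2.resize(c['img'][:,:,::-1],(440,330)),cv2.resize(j,(360,330),interpolation=2)]))"
```

```text
tip world [514.1 102.5  71.7] machine [-113.2  -99.3   71.7] F [-2.8  0.3 17.6] t 12.7 w 0.002856407301533398 ta 11.0
toolx yaw 6.79 toolz [ 0.001 -0.    -1.   ]
```

View pics/c7.png

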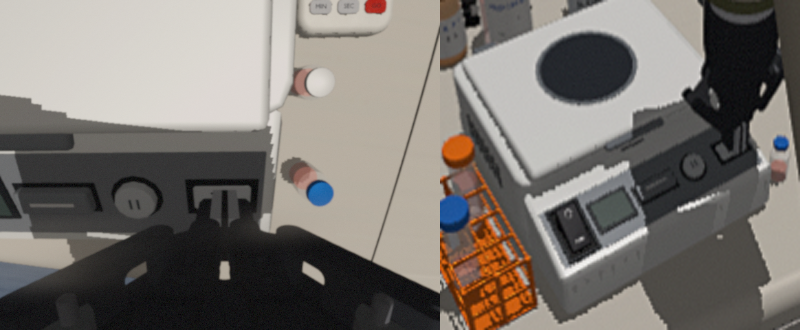

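The lid is flat and shut, the rocker at (572,230) has its back end raised, the fingers hold the sunken spin key at (222,195), and the bystanders stand as before. I'm handing in.

```bash
python3 -c "
from rig import ctrl
print(ctrl.finish_job());s=ctrl.sense();print(s['force'],s['eef_pos'])"
```

```text
the job is handed in; nothing more can be done
None
the job is handed in; nothing more can be done
```

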